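Tap the ball standard to the centre of the roundness tester's turntable

TASK

The small reference ball standard, a steel ball on a thin stem with a narrow foot, stands off-centre on the round turntable of the roundness tester. Centre it for the spindle check: with a fingertip tap or nudge it lightly, low at its foot so that the top-heavy thing does not rock over or go off the edge, until the whole foot stands inside the smallest engraved ring with the line showing all round; do not pinch or lift it. Keep off the rest of the tester, leave the other gauges and tools where they are, and finish with the hand clear.

Things in the scene. Friction and masses are not known exactly. Their poses are not given: they have to be found in the camera images.
- ball_standard: The thing to centre: loose, upright, 65 mm tall, about 0.15 kg. Aluminium foot 30 mm diameter, 10 mm high; stem 10 mm diameter (16 mm at the foot); steel ball 28 mm diameter, centre 51 mm up. Origin: centre of the foot's underside, z up the stem. Top-heavy: a push at the foot slides it, one on stem or ball may tip it. Friction unknown (dry metal); it stops when a slow push stops.
- turntable_top (a point): Centre of the top face of the turntable, a fixed steel disc, 100 mm diameter, 125 mm above the table, 40 mm above the tester's deck. Two thin dark engraved rings: the smaller 38 mm inner, 40 mm outer diameter, the larger 71 and 73 mm. Small screws stick out below it to 66 mm from the axis, 20 mm under the top. The standard starts 18 to 31 mm off this point, in any direction.
- tester: Roundness tester, fixed. Origin: on the table under the turntable's axis; x points from its front to its rear. Grey base, deck 85 mm above the table, x -135 to 135, y -360 to 130 mm. White column 85 x 70 mm centred at x 20, y -300 mm (right, seen from the robot), 440 mm tall; carriage, arm and gauge head on it reach to y -198 mm at x -20 to 60 mm, 305 to 395 mm above the table.
- cylinder_standard: Steel cylinder, 22 mm diameter, 38 mm tall, standing loose on the tester's deck; bystander. Origin: centre of its underside.
- ring_gauge_small: Steel ring, 48 mm outer diameter, 26 mm bore, 16 mm high, lying loose on the tester's deck; bystander. Origin: centre of its underside.
- ring_gauge: Steel ring, 80 mm outer diameter, 48 mm bore, 24 mm high, lying on the table; bystander. Origin: centre of its underside.
- plug_gauge: Double-ended plug gauge, 130 mm long, 26 mm diameter at its ends, lying on the table along its x axis; bystander. Origin: under the middle of its handle, on the table.
- v_block: Dark steel V-block, 70 x 50 x 45 mm, on the table; bystander. Origin: centre of its underside.
- micrometer: Outside micrometer lying flat on the table, about 175 x 60 x 24 mm, thimble along +x; bystander. Origin: on the table, in the middle of the gap between its anvils.
- oil_bottle: Small clear bottle, 48 mm diameter, 120 mm tall, standing on the table; bystander. Origin: centre of its underside.
- brush: Wooden-handled hand brush lying on the table along its x axis; bystander.
Mind the look-alikes: they are no part of the job. What is shaped like the ball_standard but purple is not meant.

How it is judged:
By the outcome, as a careful person would: the job done as asked, in the order asked, and still so for the second after the job is handed in, with the robot touching nothing.
It also fails if it takes over 48 s, if anything falls off the work surface, if the arm or the gripper's body presses on something with over 40 N, if the wrist force passes 120 N, or if a joint passes its speed limit or range.

ROBOT

A 6-joint arm with a two-finger parallel gripper is mounted at the origin on the work surface. World frame = base frame: x ahead of the robot, y to its left, z up, the work surface at z = 0. Lengths are in m, angles in rad, forces in N, time in s.
With the tool pointing down it reaches from about 0.275 to 0.75 m from the base axis. Payload 10.2 kg.
Tool frame: the origin (TCP) lies midway between the tips of the shut fingers; the grasp point (between the pads) lies 19 mm behind it (env.hold_point_z is the distance from the TCP to the grasp point, in m); z points along the fingers, y is the line along which they close (so a half turn about z gives the same grasp; the last joint's range is limited). The gripper opens to 85 mm and grips with 20 to 120 N. Pads are 22 mm wide; open, the fingers measure 114 mm over their backs; the gripper's body (76 mm by 85 mm) begins 54 mm behind the grasp point. The pads swing forward as they close: fully open they stand 13 mm farther back than shut.
Start: joints at [0.974, 0.313, 1.498, -0, 1.331, -0.223], TCP at [0.192, 0.489, 0.231] pointing down, gripper open.
Joint ranges: [-2.94, 2.94], [-0.97, 2.17], [0.19, 2.56], [-1.23, 4.37], [0.02, 3.11], [-2.88, 2.88]. Speed limits (rad/s): [2.39, 2.39, 3.01, 3.14, 3.14, 3.14].

INTERFACE

Orientations are given as a unit quaternion [x, y, z, w].
In Python, from bench import env, kinematics, monitor, eyes, job gives the robot as it stands. The module is installed in compiled form; this text tells all that it offers. Calls block until the motion is done:
- env.reach(position, orientation): joint-space move of the TCP to a pose.
- env.movel(position, velocity=0.15, frame=None, guard=None): straight line of the TCP; frame=None keeps the orientation; velocity is the mean speed in m/s. With guard (N) it stops when the force on the tool has changed by that much, and returns True; else False.
- env.set_joints(angles): joint-space move.
- env.release() and env.close_gripper(effort=None): open the fingers fully, or close them until they stop; effort is the grip in N (None keeps the last).
- env.hold(seconds).
- kinematics.ik(position, orientation): joint angles nearest the present ones, or None.
- monitor.sense(): the state.
- eyes.grab_frame(name): name is "scene" or "side" or "wrist"; returns a dict with "frame" (480x640x3 uint8, red, green, blue), "mtx" (3x3 intrinsics, pixels), "k1" (the pictures are not rectified: a ray, as slopes to the right and down, at radius r is drawn at 1 + k1 r^2 times it, then the intrinsics apply), "view" (4x4, takes a point from world to camera coordinates). Camera axes: x right, y down, z forward; pixel columns grow to the right and rows downward; lengths in m; the calibration is good to about 2 mm. A picture is of the moment at which its call begins. There is no depth.
A pose or a line that the arm cannot do raises env.MotionError and nothing moves.
- job.hand_in(): hands the job in; it is judged then, once.
The state is a dict: "clock": time; "joints": joint angles; "qvel": joint speeds; "joint_efforts": joint torques, N m; "position": TCP position; "ee_rot": TCP orientation; "contact_force": force on the tool from outside, world axes, zero at the start; "ft_torque": the same for the moment, N m; "finger_gap": opening from 0.0 (shut) to 1.0 (fully open); "gripper_force": force on a finger pad.
Only numpy, scipy, OpenCV 4.12 (cv2) and the standard library are available. Lean on these libraries where they do the work, as an engineer would, in place of code of your own. Each camera call takes 0.05 s, during which the arm holds its last target. There are 200 camera calls.

## Working session

There is one attempt and no reset: what is moved stays moved. The work goes in short steps, each a Python script; the robot and the scene stay as the last script left them, time stands still between calls to the robot, and variables do not carry over. Pictures are saved under pics/ and viewed, at most 10 in all, crops included, and the job is handed in when it is done.

```bash
mkdir -p pics
python3 - <<'E'
from bench import env,kinematics,monitor,eyes,job
import cv2,numpy as np,pickle
s=monitor.sense();print(s)
d={}
for n in("scene","side","wrist"):
    f=eyes.grab_frame(n);d[n]=f;cv2.imwrite(f"pics/{n}0.png",f["frame"][...,::-1]);print(n,f["mtx"].tolist(),f["k1"],f["view"].round(4).tolist())
pickle.dump(d,open("f0.pkl","wb"))
E
```

```text
{'clock': 0.0, 'joints': array([ 9.73554395e-01,  3.13465069e-01,  1.49844732e+00,  6.45816566e-06,
        1.33103894e+00, -2.23399342e-01]), 'qvel': array([ 7.18626862e-05,  8.53830625e-04, -4.37280267e-04,  9.14628677e-04,
        4.08315402e-04, -2.57174019e-04]), 'joint_efforts': array([ 9.04979024e-04, -4.12279236e+01, -2.59734339e+01, -1.06944797e-04,
        4.38135306e-03, -6.75691524e-06]), 'position': array([0.19158144, 0.48850628, 0.23072353]), 'ee_rot': array([ 1.85835416e-01,  9.82580651e-01, -6.21697731e-04, -2.73866349e-04]), 'contact_force': array([-0.29666326,  0.45339284,  0.44614648]), 'ft_torque': array([ 0.02632587, -0.05083199,  0.03273449]), 'gripper_force': 0.0, 'finger_gap': 1.0019346757941392}
scene [[577.995675490062, 0.0, 316.0446822309665], [0.0, 577.995675490062, 240.74134693328173], [0.0, 0.0, 1.0]] -0.1606464415912218 [[-0.0573, 0.9983, 0.0097, 0.0805], [0.8568, 0.0542, -0.5128, -0.3547], [-0.5125, -0.021, -0.8584, 1.6661], [0.0, 0.0, 0.0, 1.0]]
side [[590.6398524620644, 0.0, 321.4222272640156], [0.0, 590.6398524620644, 230.37917022802762], [0.0, 0.0, 1.0]] 0.04689008721536861 [[0.8004, -0.5995, 0.0016, -0.4085], [-0.3421, -0.4589, -0.82, 0.2523], [0.4923, 0.6558, -0.5723, 1.1739], [0.0, 0.0, 0.0, 1.0]]
wrist [[367.21663730066746, 0.0, 317.8031380752365], [0.0, 367.21663730066746, 239.91229133731053], [0.0, 0.0, 1.0]] 0.023388161977460457 [[0.365, 0.931, -0.001, -0.5249], [0.8924, -0.3496, 0.2854, -0.0365], [0.2654, -0.1051, -0.9584, 0.3796], [0.0, 0.0, 0.0, 1.0]]
```

View pics/scene0.png

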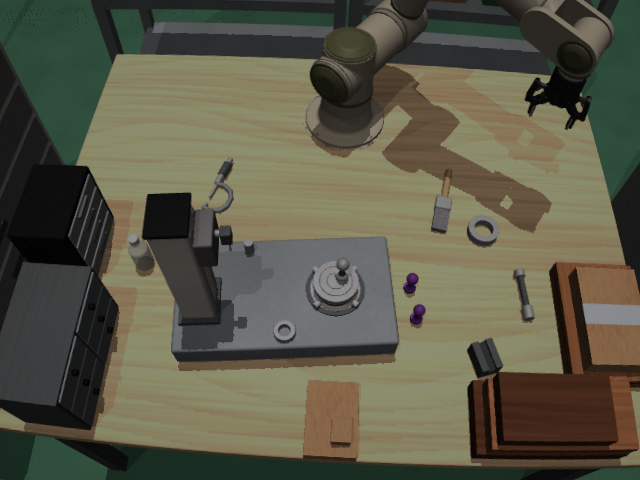

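View pics/side0.png

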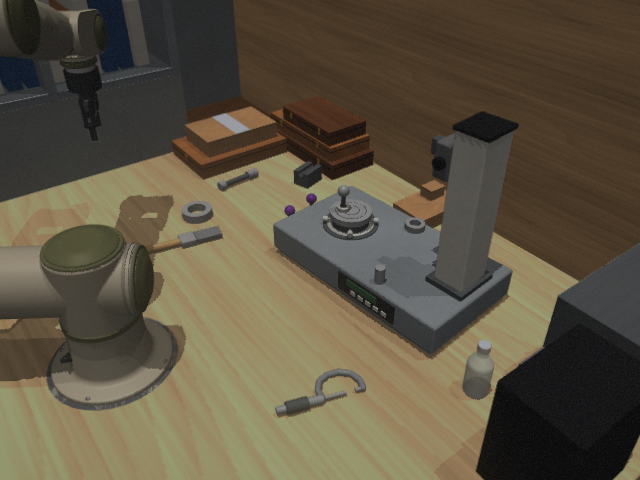

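The scene view shows the turntable at about (335,285), with the ball at (343,265), so the standard sits on the robot side and slightly +y. The side view has the turntable at about (351,216). Next I'll get rough positions and enlarge the view.

```bash
cat > h.py <<'E'
import cv2,numpy as np
def ray(f,px):
    K,k=f["mtx"],f["k1"]; V=f["view"]
    p=np.array([(px[0]-K[0,2])/K[0,0],(px[1]-K[1,2])/K[1,1]]);q=p.copy()
    for _ in range(20): q=p/(1+k*(q@q))
    R=V[:3,:3]; return -R.T@V[:3,3], R.T@np.r_[q,1]
def onz(f,px,z):
    c,d=ray(f,px); return (c+d*(z-c[2])/d[2])[:3]
def proj(f,P):
    c=f["view"][:3,:3]@np.asarray(P)+f["view"][:3,3]; q=c[:2]/c[2]; q=q*(1+f["k1"]*(q@q))
    return f["mtx"][:2,:2]@q+f["mtx"][:2,2]
E
python3 - <<'E'
import pickle,cv2,numpy as np
from h import *
d=pickle.load(open("f0.pkl","rb"))
print("tt",onz(d["scene"],(335,284),.125),onz(d["side"],(351,216),.125))
print("ball",onz(d["scene"],(343,265),.176),onz(d["side"],(344,190),.176))
V=d["wrist"]["view"];print("cam wrist",-V[:3,:3].T@V[:3,3])
a=cv2.resize(d["scene"]["frame"][235:325,275:395,::-1],None,fx=6,fy=6,interpolation=2)[:,:400*2]
b=cv2.resize(d["side"]["frame"][175:250,290:410,::-1],None,fx=6,fy=6,interpolation=2)
cv2.imwrite("pics/a.png",a);cv2.imwrite("pics/b.png",b)
E
```

```text
tt [ 0.59866412 -0.00634513  0.125     ] [ 0.57386646 -0.02895189  0.125     ]
ball [0.57852479 0.00777665 0.176     ] [0.57962498 0.00609851 0.176     ]
cam wrist [0.12347579 0.51583869 0.37367524]
```

View pics/a.png

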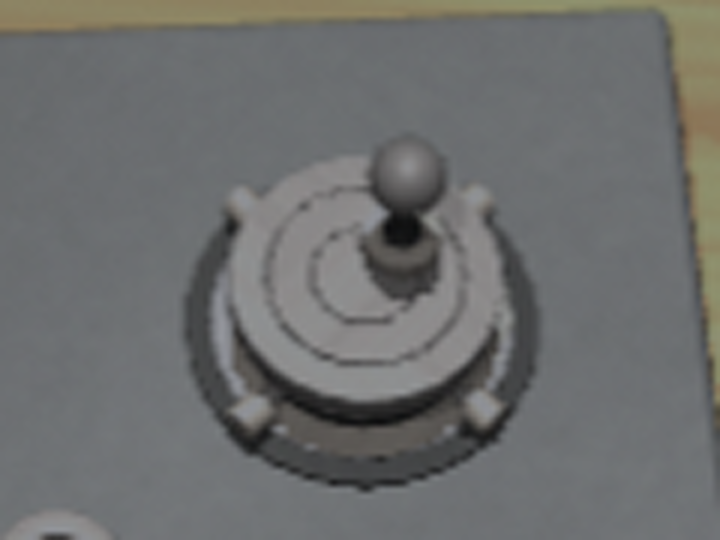

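The crop shows the disc centre at about full-image pixel (336,281). The foot covers the upper right part of the small ring, and the ball rays from both views agree at (0.579, 0.007). I'll shut the gripper and move the wrist camera in for a close look, with tool +x along the push direction.

```bash
cat >> h.py <<'E'
from scipy.spatial.transform import Rotation as Ro
def quat(d,tilt=0.):
    """tool x along horizontal d; tilt>0 leans the hand back (away from d), so the tips lead"""
    d=np.r_[d[:2],0]/np.linalg.norm(d[:2]); z=np.array([0,0,-1.])
    zt=np.cos(tilt)*z+np.sin(tilt)*d; xt=np.cos(tilt)*d-np.sin(tilt)*z
    return Ro.from_matrix(np.c_[xt,np.cross(zt,xt),zt]).as_quat()
E
python3 - <<'E'
from bench import env,kinematics,monitor,eyes
from h import *
import pickle
d=np.array([.8,-.6]);q=quat(d);S=np.array([.579,.007])
p=np.r_[S-.035*d,.25]
print(kinematics.ik(p,q),kinematics.ik(np.r_[S-.03*d,.13],quat(d,.3)))
env.close_gripper(20)
env.reach(p,q);env.hold(.3)
print(monitor.sense()["clock"],monitor.sense()["position"])
f=eyes.grab_frame("wrist");pickle.dump(f,open("f1.pkl","wb"));cv2.imwrite("pics/w1.png",f["frame"][...,::-1])
E
```

```text
[-1.61619006e-01  3.59616413e-01  1.38413201e+00 -4.44089210e-16
  1.39784423e+00  2.05267843e+00] [-0.0938239   0.38023564  1.72166291 -0.21824744  0.79380234  2.25459826]
3.3167 [0.55097622 0.02826757 0.25001745]
```

View pics/w1.png

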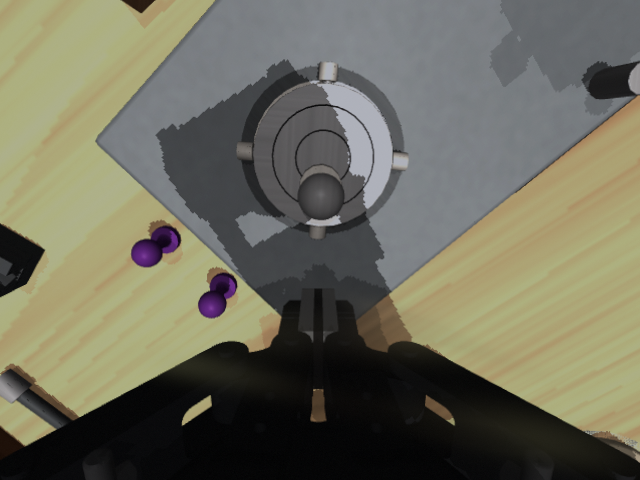

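The close view shows the disc around (324,155), with both rings visible, and the ball at (321,196). The fingers are at the bottom at (319,310), almost in line behind the standard. I'll compute positions and check them with an overlay.

```bash
cat >> h.py <<'E'
def rings(f,C0):
    """turntable centre: darkest radial pixel near the engraved rings and circle fit on z=.125"""
    g=cv2.GaussianBlur(cv2.cvtColor(f["frame"],cv2.COLOR_RGB2GRAY),(3,3),0).astype(float)
    C=np.array(C0[:2],float)
    for it in range(4):
        w=.006 if it<2 else .003; A=[]
        for R in(.0195,.036):
            for t in np.linspace(0,2*np.pi,120,endpoint=False):
                u=np.array([np.cos(t),np.sin(t)]); rr=np.arange(R-w,R+w,.0004)
                v=np.array([cv2.getRectSubPix(g.astype(np.float32),(1,1),tuple(map(float,proj(f,np.r_[C+r*u,.125]))))[0,0] for r in rr])
                i=v.argmin()
                if 2<i<len(v)-3 and 6<min(v[:i].max(),v[i:].max())-v[i]<60: A.append((u[0],u[1],rr[i]-R))
        A=np.array(A); x=np.zeros(2)
        for _ in range(5):
            res=A[:,2]-A[:,:2]@x; k=abs(res-np.median(res))<.0012 if _ else res<9
            x=np.linalg.lstsq(A[k,:2],A[k,2],rcond=None)[0]
        C=C+x
    return C,k.sum(),np.std(res[k])
def overlay(f,C,S,box,fn,s=5):
    x0,y0,x1,y1=box; im=cv2.resize(f["frame"][y0:y1,x0:x1,::-1],None,fx=s,fy=s,interpolation=cv2.INTER_CUBIC)
    def circ(c,r,z,col):
        p=np.array([(proj(f,[c[0]+r*np.cos(t),c[1]+r*np.sin(t),z])-[x0-.5,y0-.5])*s for t in np.linspace(0,6.2832,90)])
        cv2.polylines(im,[p.astype(np.int32)],True,col,1)
    circ(C,.0195,.125,(0,255,0));circ(C,.036,.125,(0,255,0));circ(C,.05,.125,(255,255,0))
    circ(S,.015,.125,(0,0,255));circ(S,.015,.135,(0,0,255));circ(S,.014,.176,(255,0,255))
    cv2.imwrite(fn,im)
E
python3 - <<'E'
from h import *
import pickle
f=pickle.load(open("f1.pkl","rb"))
C0=onz(f,(323.5,155.5),.125);S=onz(f,(321.3,196.3),.176)
C,n,sd=rings(f,C0);print(C0,C,n,sd,S,S[:2]-C)
overlay(f,C,S,(240,70,400,240),"pics/o1.png",3.5 and 3)
E
```

```text
[ 0.59247173 -0.00762738  0.125     ] [ 0.59118944 -0.00586228] 155 0.00024056552549418962 [0.57745806 0.00610245 0.176     ] [-0.01373138  0.01196473]
```

View pics/o1.png

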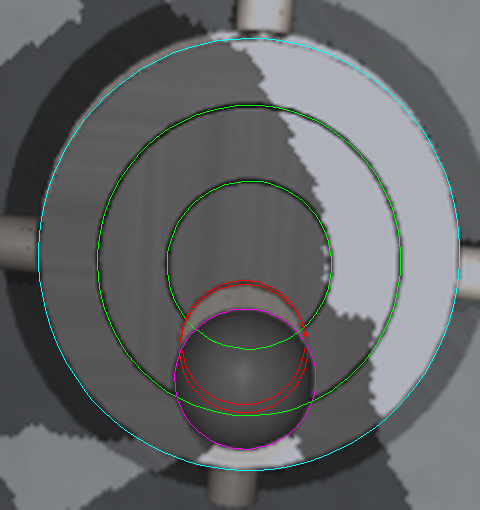

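The overlay matches the rings, the disc edge, the foot and the ball well. The offset is 18.2 mm. I'll push low with tilted tips, stop 4 mm short, and look.

Run:
```python
from bench import env,kinematics,monitor,eyes
from h import *
import pickle
C=np.array([.59119,-.00586]);S=np.array([.57746,.00610]);d=(C-S)/np.linalg.norm(C-S);q=quat(d,.15)
P=lambda c,b,z:np.r_[c-b*d,z]
env.reach(P(S,.05,.22),q)
print(env.movel(P(S,.05,.128),velocity=.1,guard=8))
print(env.movel(P(S,.031,.128),velocity=.03,guard=8))
print(env.movel(P(C,.0257+.004,.128),velocity=.015,guard=8))
env.hold(.2);s=monitor.sense();print(s["clock"],s["position"],s["contact_force"])
f=eyes.grab_frame("wrist");pickle.dump(f,open("f2.pkl","wb"))
C2=rings(f,C);print(C2);overlay(f,C2[0],C-.004*d,(200,60,440,300),"pics/o2.png",2.5 and 3)
```

```text
False
False
False
7.2 [0.56877085 0.01365427 0.12800092] [-0.31752059 -0.64588431  1.31067324]
(array([ 0.59140084, -0.005958  ]), np.int64(109), np.float64(0.0001691404150856673))
```

View pics/o2.png

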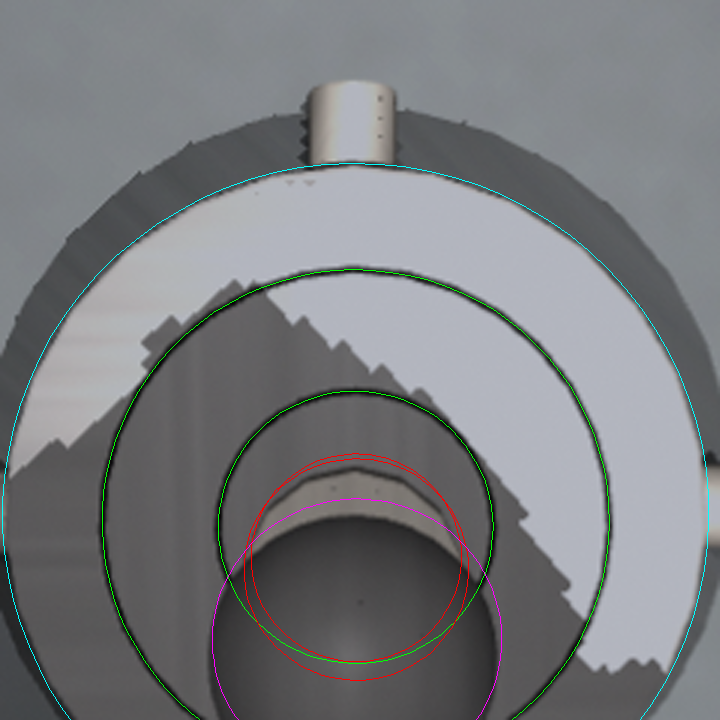

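The rings fit, but the foot's front edge is about 13 px (1.9 mm) short of the prediction. That leaves 5.9 mm to go along the same line, after which I'll back off and check.

Run:
```python
from bench import env,kinematics,monitor,eyes
from h import *
import pickle
C=np.array([.5913,-.0059]);d=np.array([.754,-.657]);d/=np.linalg.norm(d)
p=monitor.sense()["position"].copy()
D=np.r_[d,0]
print(env.movel(p+.0059*D,velocity=.012,guard=8));env.hold(.3)
q=p+.0059*D
env.movel(q-.03*D,velocity=.06);env.movel(q-.03*D+[0,0,.12],velocity=.12);env.hold(.3)
s=monitor.sense();print(s["clock"],s["contact_force"])
f=eyes.grab_frame("wrist");g=eyes.grab_frame("scene");pickle.dump((f,g),open("f3.pkl","wb"))
C2=rings(f,C);print(C2)
u=proj(f,np.r_[C2[0],.125]).astype(int);print(u)
overlay(f,C2[0],C2[0],(u[0]-80,max(u[1]-80,0),u[0]+80,u[1]+90),"pics/o3.png",4 and 3)
```

```text
False
10.2917 [ 0.01212453  0.10212387 -0.86780939]
(array([ 0.59115307, -0.0059231 ]), np.int64(136), np.float64(0.0002149375547674667))
[317 182]
```

View pics/o3.png

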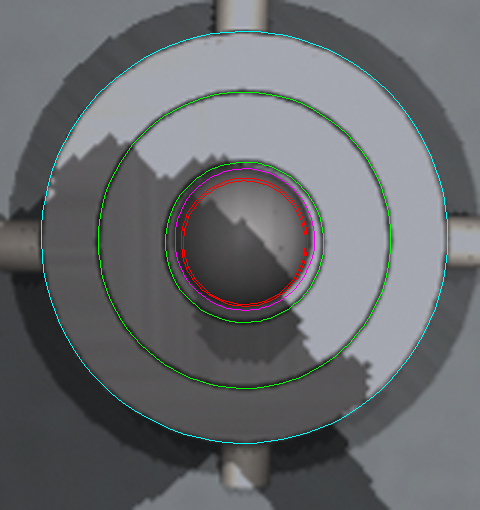

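The ball outline matches the centred prediction to within about 1 px, so the foot is concentric with the small ring and the line shows all round. I'll move the hand well clear and hand in.

Run:
```python
from bench import env,monitor,job
p=monitor.sense()["position"]
env.movel(p+[-.08,.06,.05],velocity=.12);env.hold(.5)
print(monitor.sense()["clock"],job.hand_in())
```

```text
the job is handed in; nothing more can be done
11.975 None
```

The ball standard now stands centred inside the smallest engraved ring, to within about 0.5 mm in the last wrist-camera view; the hand is clear, and I handed the job in at 12 s.

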